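Load the hook-on carriers and hang them on the finishing rail

ROBOT

A 7-joint arm with a two-finger parallel gripper is mounted at the origin on the work surface. World frame = base frame: x ahead of the robot, y to its left, z up, the work surface at z = 0. Lengths are in m, angles in rad, forces in N, time in s.
With the tool pointing down it reaches from about 0.425 to 0.875 m from the base axis. Payload 4.7 kg.
Tool frame: the origin (TCP) lies midway between the tips of the shut fingers; the grasp point (between the pads) lies 19 mm behind it (ctrl.grip_point_offset is the distance from the TCP to the grasp point, in m); z points along the fingers, y is the line along which they close (so a half turn about z gives the same grasp; the last joint's range is limited). The gripper opens to 87 mm and grips with 3 to 60 N. Pads are 19 mm wide; open, the fingers measure 117 mm over their backs; the gripper's body (75 mm by 190 mm) begins 51 mm behind the grasp point.
Start: joints at [-1.278, 0.321, -0.07, 1.45, 0.023, 1.371, -0.057], TCP at [0.179, 0.625, 0.223] pointing down, gripper open.
Joint ranges: [-2.86, 2.86], [-0.3, 2.09], [-1.38, 1.24], [0.06, 2.45], [-1.56, 4.7], [0.09, 2.05], [-2.69, 2.69]. Speed limits (rad/s): [2.57, 2.57, 3.14, 3.14, 3.14, 3.14, 3.14].

INTERFACE

Orientations are given as a rotation vector (axis times angle).
In Python, from bench import ctrl gives the robot as it stands.
- The arm moves only by the tool move_arm, never from a script. Its argument "increments" is text: rows parted by semicolons, each of 7 numbers parted by spaces: the shift along the world's x, y, z in mm, then the turn, a rotation vector about the world's x, y, z in degrees, then the closure in counts, from 0 (fully open) to 255 (shut). A call has exactly 8 rows; each row shifts and turns the commanded pose from where the row before left it; what a row does not reach is not made up. A row lasts 1/12 s, in which the tool goes at most 41.7 mm and 7.16 degrees, less where a joint would pass 70% of its speed; a pose out of reach is approached as far as the arm can. A call with a gripper value outside its range is refused whole. The fingers move at their own pace and stop on an object; "grip_force" is the grip in N (left out, the last holds). Time passes only in rows, so rows that do not move let the fingers close, or fill a call up. It gives the time, the measured TCP pose, the force, the opening and the grip force at its end, in the units of the state.
- ctrl.get_state(): the state, without advancing time (a new reading comes with each control period).
- ctrl.get_image(name): name is "scene" or "top" or "wrist"; returns a dict with "frame" (384x512x3 uint8, red, green, blue), "depth" (384x512 float32, m along the optical axis (not along the pixel's ray), 0 where there is no reading), "fx", "fy", "cx", "cy" (pixels), "position" and "orientation" of the camera in the world. Camera axes: x right, y down, z forward; pixel columns grow to the right and rows downward; lengths in m; the calibration is good to about 2 mm. A picture is of the moment at which its call begins.
- ctrl.close_job(): hands the job in; it is judged then, once.
Trained networks look in a picture, given as the dict that the camera call returned (one of the last four; its "shot" number tells which), for a name from the list of things; names that differ only in an ending like _2 or _b are one class to them, and where a whole thing is asked for, a point or a joint stands for the part that bears it (a point fixed in the world has none). Each returns a list of dicts, best first, with "score" (0 to 1); they miss things now and then, are a little off and sometimes report something else, mostly with a low value. They report only what shows in the picture. A call takes as long as a camera call. They do not tell look-alikes from the thing itself.
- ctrl.find_in(target, picture): "centre" ([x, y, z] in m, in world coordinates, good to about 4 mm: the middle of the surface that is visible of it).
- ctrl.silhouettes(target, picture): "region" (384x512 bool, what is visible of it).
The state is a dict: "time": time; "joint_positions": joint angles; "qd": joint speeds; "joint_torque": joint torques, N m; "position": TCP position; "tool_rot": TCP orientation; "ft_force": force on the tool from outside, world axes, zero at the start; "torque": the same for the moment, N m; "grip_width": opening from 0.0 (shut) to 1.0 (fully open); "grip_force": force on a finger pad.
Only numpy, scipy, OpenCV 4.12 (cv2) and the standard library are available. Lean on these libraries where they do the work, as an engineer would, in place of code of your own. Each camera call takes 0.05 s, during which the arm holds its last target. There are 200 camera calls.

TASK

Send this batch of hardware to finishing: put every copper knob from the grey sorting tray into the carrier with the red tab and every brass pull into the carrier with the blue tab, and hang both carriers side by side on the green conveyor rail, each hook lifted over the anti-jump lip and lowered until it is fully seated behind it. Both must end up hanging upright and square to the rail with all their parts inside, still and let go; leave the mallet, the jar and the bowl where they are.

Things in the scene. Friction and masses are not known exactly. Their poses are not given: they have to be found in the camera images.
- knob1: Copper cabinet knob, mushroom shaped, 60 g: foot disc 24 mm across, neck 18 mm, cap 32 mm across from 20 to 27 mm up, domed top at 34 mm. Origin: centre of the foot's underside; z runs up through the cap. Starts upright in a compartment of the tray. May be absent.
- knob2: Copper cabinet knob, mushroom shaped, 60 g: foot disc 24 mm across, neck 18 mm, cap 32 mm across from 20 to 27 mm up, domed top at 34 mm. Origin: centre of the foot's underside; z runs up through the cap. Starts upright in a compartment of the tray. May be absent.
- knob3: Copper cabinet knob, mushroom shaped, 60 g: foot disc 24 mm across, neck 18 mm, cap 32 mm across from 20 to 27 mm up, domed top at 34 mm. Origin: centre of the foot's underside; z runs up through the cap. Starts upright in a compartment of the tray. May be absent.
- pull1: Brass bar drawer pull, 50 g: a bar 56 mm long (own x), 12 mm wide (own y), 22 to 34 mm up, on two 12 mm square feet at its ends (32 mm gap between). Origin: midway between the feet, level with their soles; z up. Starts standing in a compartment of the tray, any yaw. May be absent.
- pull2: Brass bar drawer pull, 50 g: a bar 56 mm long (own x), 12 mm wide (own y), 22 to 34 mm up, on two 12 mm square feet at its ends (32 mm gap between). Origin: midway between the feet, level with their soles; z up. Starts standing in a compartment of the tray, any yaw. May be absent.
- pull3: Brass bar drawer pull, 50 g: a bar 56 mm long (own x), 12 mm wide (own y), 22 to 34 mm up, on two 12 mm square feet at its ends (32 mm gap between). Origin: midway between the feet, level with their soles; z up. Starts standing in a compartment of the tray, any yaw. May be absent.
- carrier_red: Loose aluminium carrier with a red grip tab, about 0.26 kg: open basket 84 (own x) x 104 (own y) x 55 mm high, walls and floor 4 mm. On its +x side a plate 60 mm wide (outer face x = +42 mm) rises to a hook with a grip tab on top (see its hook and tab points). Origin: centre of the basket's underside; z up. Starts on the bench, hook facing roughly away from the robot (+x).
- carrier_red_hook (a point): Middle of the lower edge of the hook tongue of the red-tab carrier, at x = +59, z = 70 mm in its frame. The tongue, 4 mm thick, 60 mm wide, hangs from a bridge (underside 90, top 96 mm up) that runs back from the plate; the hook mouth between plate and tongue, open below, is 15 mm wide (x = 42 to 57 mm) and 20 mm deep.
- carrier_red_tab (a point): Centre of the top of the red grip tab, at x = +44, z = 132 mm in the frame of its carrier. The tab is 10 mm thick (carrier x), 36 mm wide (carrier y) and stands 36 mm tall on the bridge of the hook.
- carrier_blue: Loose aluminium carrier with a blue grip tab, about 0.26 kg: open basket 84 (own x) x 104 (own y) x 55 mm high, walls and floor 4 mm. On its +x side a plate 60 mm wide (outer face x = +42 mm) rises to a hook with a grip tab on top (see its hook and tab points). Origin: centre of the basket's underside; z up. Starts on the bench, hook facing roughly away from the robot (+x).
- carrier_blue_hook (a point): Middle of the lower edge of the hook tongue of the blue-tab carrier, at x = +59, z = 70 mm in its frame. The tongue, 4 mm thick, 60 mm wide, hangs from a bridge (underside 90, top 96 mm up) that runs back from the plate; the hook mouth between plate and tongue, open below, is 15 mm wide (x = 42 to 57 mm) and 20 mm deep.
- carrier_blue_tab (a point): Centre of the top of the blue grip tab, at x = +44, z = 132 mm in the frame of its carrier. The tab is 10 mm thick (carrier x), 36 mm wide (carrier y) and stands 36 mm tall on the bridge of the hook.
- rail: Fixed green conveyor rail along its own y, 400 mm long, ends closed by dark posts 180 mm high. Front web 6 mm thick (x = -3 to +3 mm), 60 to 170 mm above the bench. Origin: on the bench under the web's middle; z up, +x roughly away from the robot. A grey drive box, 112 mm high, stands beyond the -y post as far as y = -280 mm. Carriers hang on the robot's side (-x), side by side.
- rail_lip (a point): Middle of the web's top edge, the anti-jump lip, 170 mm above the bench. Of a seated carrier the bridge rests on this lip, the tongue is behind it (+x) and the basket in front, its back close to or against the web and its underside 80 mm above the bench.
- rail_groove (a point): Middle of the floor of the open-topped groove behind the lip, 140 mm above the bench, with flat chain links on it (5 mm). The groove spans x = +3 to +31 mm in the rail's frame; its back wall (x = 31 to 37 mm) is 165 mm high.
- tray: Fixed grey sorting tray on the bench, 170 (own x) x 250 (own y) mm, walls and dividers 16 mm high and 4 mm thick, floor 4 mm; 2 x 3 compartments of about 79 x 78 mm, centres at x = +-41.5, y = -82, 0, +82 mm. Origin: centre of its underside.
- mallet: Bystander: wooden mallet lying on the bench, head 100 mm long and 56 mm across, handle 200 mm along own -x. Origin on the bench side under the head's middle.
- jar: Bystander: amber glass jar, 64 mm across, 90 mm high. Origin: centre of its underside.
- bowl: Bystander: small copper bowl, 110 mm across, 45 mm high. Origin: centre of its underside.
There are look-alikes about, which are no part of the job. What is shaped like the pull3 but black or turquoise is not meant.

How it is judged:
At the end, for the whole second after the job is handed in: All knobs present in the red-tab carrier, all pulls in the blue-tab one (origin inside, under 62 mm up); both hooks in the groove behind the lip, tongue's edge 138 to 157 mm up (150 is seated), tilt and skew to the rail under 0.2 rad; all still (under 0.03 m/s), bystanders in place (x of knob1 in the frame of carrier_red between -0.045 and 0.045 m and y of knob1 in the frame of carrier_red between -0.055 and 0.055 m and z of knob1 in the frame of carrier_red between -0.005 and 0.062 m and linear speed of each of knob1, knob2, knob3, pull1, pull2, pull3, carrier_red, carrier_blue below 0.03 m/s and x of knob2 in the frame of carrier_red between -0.045 and 0.045 m and y of knob2 in the frame of carrier_red between -0.055 and 0.055 m and z of knob2 in the frame of carrier_red between -0.005 and 0.062 m and x of knob3 in the frame of carrier_red between -0.045 and 0.045 m and y of knob3 in the frame of carrier_red between -0.055 and 0.055 m and z of knob3 in the frame of carrier_red between -0.005 and 0.062 m and x of pull1 in the frame of carrier_blue between -0.045 and 0.045 m and y of pull1 in the frame of carrier_blue between -0.055 and 0.055 m and z of pull1 in the frame of carrier_blue between -0.005 and 0.062 m and x of pull2 in the frame of carrier_blue between -0.045 and 0.045 m and y of pull2 in the frame of carrier_blue between -0.055 and 0.055 m and z of pull2 in the frame of carrier_blue between -0.005 and 0.062 m and x of pull3 in the frame of carrier_blue between -0.045 and 0.045 m and y of pull3 in the frame of carrier_blue between -0.055 and 0.055 m and z of pull3 in the frame of carrier_blue between -0.005 and 0.062 m and x of carrier_red_hook in the frame of rail between 0.003 and 0.031 m and y of carrier_red_hook in the frame of rail between -0.19 and 0.19 m and z of carrier_red_hook in the frame of rail between 0.138 and 0.157 m and angle between each of carrier_red, carrier_blue's own z axis and vertical below 0.2 rad and angle between the x axis of each of carrier_red, carrier_blue and the x axis of rail, either way round below 0.2 rad and x of carrier_blue_hook in the frame of rail between 0.003 and 0.031 m and y of carrier_blue_hook in the frame of rail between -0.19 and 0.19 m and z of carrier_blue_hook in the frame of rail between 0.138 and 0.157 m); the robot touches nothing.
It fails at once if the mallet is moved more than 3 cm (distance of mallet from where it was at the start of the episode above 0.03 m).
It fails at once if the jar is moved more than 3 cm (distance of jar from where it was at the start of the episode above 0.03 m).
It fails at once if the bowl is moved more than 3 cm (distance of bowl from where it was at the start of the episode above 0.03 m).
Of knob1, knob2, knob3, pull1, pull2, pull3 only 4 to 6 are there at a start; the rules pass over those that are not, and their reading is None.
At some moment in a run one of knob1, knob2, knob3, pull1, pull2, pull3, carrier_red, carrier_blue may be knocked a few centimetres aside while the robot is not near it.
It also fails if it takes over 210 s, if anything falls off the work surface, if the arm or the gripper's body presses on something with over 40 N, if the wrist force passes 120 N, or if a joint passes its speed limit or range.

## Working session

There is one attempt and no reset: what is moved stays moved. The work goes in short steps, Python scripts to look and compute and a tool call to move; the robot and the scene stay as the last step left them, time stands still between calls to the robot, and variables do not carry over. Pictures are saved under pics/ and viewed, at most 14 in all, crops included, and the job is handed in when it is done.

Besides the shell and the picture viewer there is one more tool, called by a JSON object that holds its "op" and its "data". move_arm: Moves the arm, as the interface text tells. Its arguments: {"type":"object","properties":{"increments":{"type":"string"},"grip_force":{"type":"number"}},"required":["increments"]}

```bash
mkdir -p pics; ls; cat > h.py <<'E'
import numpy as np, cv2
from scipy.spatial.transform import Rotation as R
from bench import ctrl
def save(p,name): cv2.imwrite('pics/'+name,cv2.cvtColor(p['frame'],cv2.COLOR_RGB2BGR))
def rot(p):
    o=np.array(p['orientation'],float)
    return o if o.shape==(3,3) else (R.from_rotvec(o).as_matrix() if o.size==3 else R.from_quat(o).as_matrix())
def cloud(p):
    d=p['depth'];v,u=np.mgrid[:d.shape[0],:d.shape[1]]
    c=np.stack([(u-p['cx'])/p['fx']*d,(v-p['cy'])/p['fy']*d,d],-1)
    return c@rot(p).T+np.array(p['position'])
def fwd(p,X):
    c=(np.asarray(X)-p['position'])@rot(p); return p['fx']*c[0]/c[2]+p['cx'],p['fy']*c[1]/c[2]+p['cy']
E
python3 - <<'E'
from h import *
for n in ['top','scene']:
    p=ctrl.get_image(n); save(p,n+'0.png'); print(n,p['position'],p['orientation'],p['fx'])
    for t in ['knob1','pull1','carrier_red','carrier_blue','carrier_red_tab','carrier_blue_tab','rail','rail_lip','tray','mallet','jar','bowl']:
        try: print(t,[(np.round(r['centre'],3).tolist(),round(r['score'],2)) for r in ctrl.find_in(t,p)])
        except Exception as e: print(t,e)
print(ctrl.get_state())
E
```

```text
pics
top [0.33484112 0.03262286 1.43473111] [-2.19355658  2.12773213 -0.18361979] 424.6788219523297
knob1 [([0.545, 0.132, 0.033], 0.4)]
pull1 [([0.332, 0.274, 0.031], 0.64), ([0.284, 0.393, 0.033], 0.49), ([0.451, 0.285, 0.038], 0.45)]
carrier_red [([0.434, -0.274, 0.004], 0.85)]
carrier_blue [([0.455, -0.08, 0.009], 0.59)]
carrier_red_tab [([0.437, -0.272, 0.002], 0.64), ([0.513, 0.461, 0.042], 0.35), ([0.452, -0.081, 0.006], 0.22)]
carrier_blue_tab [([0.45, -0.081, 0.006], 0.83)]
rail [([0.654, -0.076, 0.141], 0.67), ([0.436, -0.272, 0.001], 0.6)]
rail_lip [([0.65, -0.077, 0.14], 0.82), ([0.515, 0.461, 0.044], 0.71)]
tray [([0.501, 0.209, 0.006], 0.94), ([0.516, 0.46, 0.043], 0.37), ([0.437, -0.271, 0.002], 0.34)]
mallet [([0.514, 0.461, 0.04], 0.62)]
jar [([0.698, 0.304, 0.092], 0.71)]
bowl [([0.347, -0.477, 0.019], 0.97), ([0.453, -0.08, 0.011], 0.59)]
scene [1.20784909 0.238347   1.31897999] [-1.60456092 -2.23404153  0.61096979] 486.4963398594056
knob1 [([0.548, 0.296, 0.031], 0.64), ([0.554, 0.136, 0.033], 0.42)]
pull1 [([0.293, 0.392, 0.035], 0.69), ([0.345, 0.279, 0.031], 0.
[... 577 characters left out ...]
{'time': 1.3, 'joint_positions': array([-1.27791819,  0.32103443, -0.07011983,  1.45047795,  0.0226119 ,
        1.37081314, -0.0569167 ]), 'qd': array([ 0.0001186 ,  0.00051229, -0.00012565,  0.00094272, -0.00180201,
        0.00095624,  0.00206899]), 'joint_torque': array([-4.12826003e-04, -4.91117156e+01, -4.03489592e-01, -3.12765384e+01,
       -6.37821970e-02,  3.40573385e-02,  1.35114226e-05]), 'position': array([0.17889068, 0.62492378, 0.2225754 ]), 'tool_rot': array([4.36443508e-01, 3.11107240e+00, 7.57748439e-05]), 'ft_force': array([-0.53733547,  0.16308081, -0.03472049]), 'torque': array([-0.05725412,  0.04028979,  0.02387907]), 'grip_force': 0.0, 'grip_width': 0.9972556259938191}
```

View both.

View pics/top0.png

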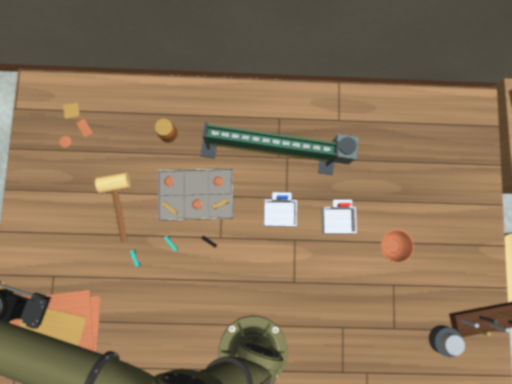

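View pics/scene0.png

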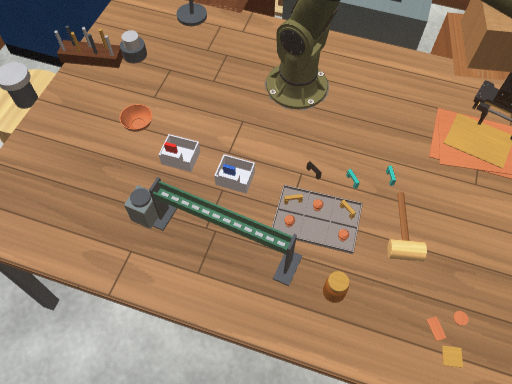

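```bash
cat >> h.py <<'E'
def seg(p,kind):
    h=cv2.cvtColor(p['frame'],cv2.COLOR_RGB2HSV).astype(int);H,S,V=h[...,0],h[...,1],h[...,2]
    if kind=='copper': return ((H<10)|(H>176))&(S>110)&(V>90)
    if kind=='brass': return (H>14)&(H<28)&(S>120)&(V>110)
    if kind=='red': return ((H<6)|(H>174))&(S>170)&(V>70)
    if kind=='blue': return (H>100)&(H<125)&(S>130)&(V>50)
    if kind=='green': return (H>60)&(H<95)&(S>60)&(V>30)
def blobs(p,kind,zlo,zhi,box,amin=8):
    """top-surface blobs: centroid xyz, yaw of long axis (deg), extents"""
    C=cloud(p);m=seg(p,kind)&(p['depth']>0)&(C[...,2]>zlo)&(C[...,2]<zhi)&(C[...,0]>box[0])&(C[...,0]<box[1])&(C[...,1]>box[2])&(C[...,1]<box[3])
    n,l=cv2.connectedComponents(m.astype(np.uint8));out=[]
    for i in range(1,n):
        P=C[l==i]
        if len(P)<amin: continue
        (c,s,a)=cv2.minAreaRect((P[:,:2]*1000).astype(np.float32))
        if s[0]<s[1]: a+=90; s=s[::-1]
        out.append((np.round(c,1).tolist(),round(float(np.percentile(P[:,2],90))*1000,1),np.round(s,1).tolist(),round((a+90)%180-90,1),len(P)))
    return out
E
python3 - <<'E'
from h import *
for n in ['top','scene']:
    p=ctrl.get_image(n);print(n)
    tr=(.4,.62,.06,.36);ca=(.35,.65,-.4,.05)
    for k,zl,zh,b in [('copper',.015,.06,tr),('brass',.02,.06,tr),('red',.09,.16,ca),('blue',.09,.16,ca),('green',.155,.2,(.5,.8,-.4,.2))]:
        print(k,*blobs(p,k,zl,zh,b),sep='\n  ')
E
```

```text
top
copper
brass
  ([469.0, 123.9], 40.3, [44.0, 5.6], -63.6, 23)
  ([450.4, 288.2], 42.6, [44.3, 4.1], 52.2, 21)
red
  ([470.1, -264.0], 135.2, [21.5, 4.0], -88.1, 15)
blue
  ([487.8, -72.6], 135.6, [25.0, 6.1], -89.0, 22)
green
  ([675.1, -35.7], 168.0, [398.3, 7.9], 84.0, 273)
  ([643.1, -30.6], 172.9, [400.8, 10.3], 83.2, 407)
scene
copper
  ([476.1, 196.5], 37.8, [25.3, 19.0], 60.7, 28)
  ([466.0, 199.5], 40.8, [17.5, 6.7], 12.2, 10)
  ([550.5, 134.1], 38.8, [25.5, 24.3], -36.0, 45)
  ([545.1, 294.1], 39.8, [26.7, 25.8], 50.1, 52)
brass
  ([473.1, 120.2], 39.2, [55.4, 15.2], -61.3, 81)
  ([454.1, 286.2], 40.0, [56.4, 15.1], 51.8, 89)
red
  ([475.1, -269.6], 132.4, [35.0, 13.7], -83.8, 82)
blue
  ([490.4, -76.6], 134.3, [34.2, 12.3], -89.6, 36)
green
  ([644.9, -35.7], 172.5, [396.1, 10.0], 83.7, 319)
  ([678.1, -37.9], 166.6, [395.2, 9.9], 83.6, 351)
```

```bash
cat >> h.py <<'E'
def tool():
    s=ctrl.get_state();M=R.from_rotvec(s['tool_rot']).as_matrix();y=M[:,1]
    return s,s['position']*1000,np.degrees(np.arctan2(y[1],y[0])),M[:,2]
def delta(t,x,y,z,yaw):
    """from measured TCP: mm shift and smallest z turn (mod 180)"""
    s,P,a,zz=tool();d=(yaw-a+90)%180-90
    print('t',round(s['time'],1),t,'shift',np.round([x-P[0],y-P[1],z-P[2]],1),'turn',round(d,1),'q7',round(s['joint_positions'][6],2),'w',round(s['grip_width'],3))
def rim(p,tab,zlo=.045,zhi=.068):
    """basket rim rectangle near a tab position (mm)"""
    C=cloud(p)*1000;m=(C[...,2]>zlo*1000)&(C[...,2]<zhi*1000)&(np.abs(C[...,0]-(tab[0]-40))<75)&(np.abs(C[...,1]-tab[1])<75)
    c,s,a=cv2.minAreaRect(C[m][:,:2].astype(np.float32))
    if s[0]<s[1]:a-=90;s=s[::-1]
    return np.round(c,1),np.round(s,1),round((a+90)%180-90,1),m.sum()
E
python3 - <<'E'
from h import *
for n in ['top','scene']:
    p=ctrl.get_image(n);print(n)
    for t in [(473,-267),(490,-75)]: print(rim(p,t))
    C=cloud(p)*1000
    m=max((r for r in ctrl.silhouettes('tray',p)),key=lambda r:r['score'])['region']&(C[...,2]<24)&(p['depth']>0)
    c,s,a=cv2.minAreaRect(C[m][:,:2].astype(np.float32));print('tray',c,s,a)
for nm,a in dict(k1=(476,196,30,40),).items(): delta(nm,*a)
w=ctrl.get_image('wrist');print(w['position'],w['orientation'],w['fx'])
E
```

```text
top
(array([ 428.6, -270. ]), array([105.1,  82.4]), -88.0, np.int64(165))
(array([445.7, -75.5]), array([102.4,  82.4]), -88.3, np.int64(147))Traceback (most recent call last):
  File "<stdin>", line 6, in <module>
ValueError: max() iterable argument is empty
```

{"op": "move_arm", "data": {"increments": "20 -26 3 0 0 -2 0;20 -26 3 0 0 -2 0;20 -26 3 0 0 -2 0;20 -26 3 0 0 -2 0;20 -26 3 0 0 -2 0;20 -26 3 0 0 -2 0;20 -26 3 0 0 -2 0;20 -26 3 0 0 -2 0"}}

```text
time: 2.17
position: [0.3397, 0.4155, 0.247]
tool_rot: [0.868, 3.019, 0.001]
ft_force: [0.4, 0.5, 0.9]
grip_width: 1.003
grip_force: 0.0
```

{"op": "move_arm", "data": {"increments": "20 -26 3 0 0 -2 120;20 -26 3 0 0 -2 120;20 -26 3 0 0 -2 120;20 -26 3 0 0 -2 120;20 -26 3 0 0 -2 120;20 -26 3 0 0 -2 120;20 -26 3 0 0 -2 120;0 0 0 0 0 0 120"}}

```text
time: 2.83
position: [0.4837, 0.2274, 0.2687]
tool_rot: [1.243, 2.88, -0.001]
ft_force: [0.7, -1.4, 0.4]
grip_width: 0.548
grip_force: 0.0
```

```bash
python3 - <<'E'
from h import *
p=ctrl.get_image('wrist');save(p,'w1.png');print(p['position'],p['orientation'],p['fx'])
for k,zl in [('copper',.02),('brass',.022)]: print(k,*blobs(p,k,zl,.06,(.4,.62,.06,.36),30),sep='\n  ')
C=cloud(p)*1000;m=(C[...,2]>10)&(C[...,2]<19)&(p['depth']>0)&~seg(p,'copper')&~seg(p,'brass')
print(cv2.minAreaRect(C[m][:,:2].astype(np.float32)))
delta('x',500,210,250,40)
E
```

```text
[0.43563296 0.27983592 0.43041377] [2.69521858 1.06919903 0.14078941] 290.13527123677994
copper
brass
  ([450.4, 291.4], 38.8, [54.5, 11.2], 53.6, 366)
  ([539.3, 295.7], 38.7, [22.6, 22.5], -39.2, 167)
  ([464.6, 200.1], 38.6, [22.9, 20.3], 83.1, 124)
  ([469.1, 126.1], 38.7, [55.0, 10.8], -64.7, 256)
((491.7344055175781, 261.3155517578125), (382.32635498046875, 316.8418884277344), 67.41357421875)
t 2.9 x shift [ 18.6 -20.9 -18.3] turn -3.6 q7 0.28 w 0.543
```

View pics/w1.png

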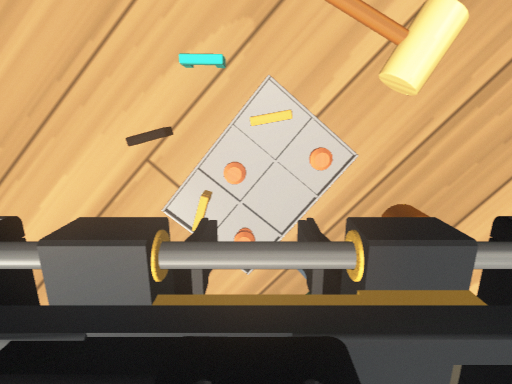

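{"op": "move_arm", "data": {"increments": "-2 -14 -22 0 0 -2.3 140;-2 -14 -22 0 0 -2.3 140;-2 -14 -22 0 0 -2.3 140;-2 -14 -22 0 0 -2.3 140;-2 -14 -22 0 0 -2.3 140;-2 -14 -22 0 0 -2.3 140;0 -14 -22 0 0 -2.3 140;0 -9 -22 0 0 -2.3 140"}}

```text
time: 3.55
position: [0.4662, 0.1278, 0.0907]
tool_rot: [-1.675, -2.658, -0.001]
ft_force: [-0.1, 0.6, -0.1]
grip_width: 0.454
grip_force: 0.0
```

```bash
python3 - <<'E'
from h import *
p=ctrl.get_image('wrist');p=ctrl.get_image('wrist');save(p,'w2.png')
for k,zl in [('copper',.02),('brass',.026)]: print(k,*blobs(p,k,zl,.06,(.4,.62,.06,.36),30),sep='\n  ')
delta('pullB',469,124,12,25.3)
E
```

```text
copper
brass
  ([441.4, 271.6], 38.2, [21.0, 8.7], 23.9, 305)
  ([539.0, 295.3], 38.6, [25.6, 24.7], 38.7, 1294)
  ([464.3, 199.2], 38.5, [25.1, 23.2], -85.6, 676)
  ([467.7, 128.5], 38.6, [48.5, 11.3], -63.9, 935)
t 3.6 pullB shift [  5.3  -2.5 -76.4] turn -0.3 q7 0.16 w 0.454
```

View pics/w2.png

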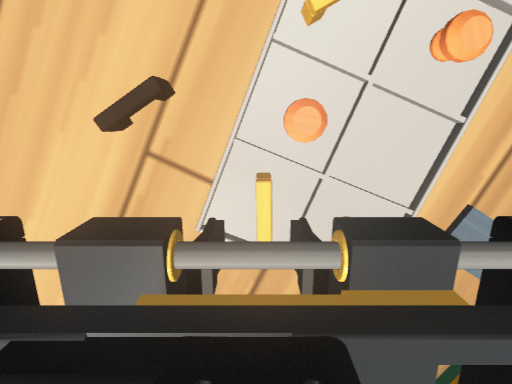

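{"op": "move_arm", "data": {"increments": "2 -1 -15 0 0 0 140;3 -1 -20 0 0 0 140;0 0 -20 0 0 0 140;0 0 -15 0 0 0 140;0 0 -7 0 0 0 140;0 0 0 0 0 0 140;0 0 0 0 0 0 255;0 0 0 0 0 0 255", "grip_force": 30}}

```text
time: 4.32
position: [0.473, 0.1269, 0.016]
tool_rot: [1.671, 2.659, 0.003]
ft_force: [0.2, 0.2, 0.4]
grip_width: 0.374
grip_force: 0.0
```

{"op": "move_arm", "data": {"increments": "0 0 0 0 0 0 255;0 0 0 0 0 0 255;0 0 20 0 0 0 255;0 0 30 0 0 0 255;0 0 30 0 0 0 255;0 0 30 0 0 0 255;0 0 15 0 0 0 255;0 0 0 0 0 0 255"}}

```text
time: 4.98
position: [0.4748, 0.1269, 0.1442]
tool_rot: [1.671, 2.655, 0.012]
ft_force: [-0.2, -0.3, -0.1]
grip_width: 0.003
grip_force: 0.0
```

```bash
python3 - <<'E'
from h import *
p=ctrl.get_image('top');print(rim(p,(490,-75)),rim(p,(473,-268)))
delta('blue y-22',445.7-6+.6,-75.5-22,60,91.7)
E
```

```text
(array([445.4, -75.5]), array([102.,  82.]), -88.3, np.int64(146)) (array([ 428.5, -270.2]), array([105.2,  82. ]), -88.1, np.int64(162))
t 5.0 blue y-22 shift [ -33.2 -224.   -82. ] turn 66.1 q7 0.15 w 0.003
```

```bash
python3 - <<'E'
from h import *
p=ctrl.get_image('wrist');save(p,'w3.png')
print(*blobs(p,'brass',.026,.08,(.4,.62,.06,.36),30),sep='\n  ')
p=ctrl.get_image('scene');print(*blobs(p,'brass',.026,.2,(.4,.62,.06,.36),15),sep='\n  ')
delta('pullB',469.5,125,12,25.3)
E
```

```text
([450.0, 290.2], 38.7, [54.9, 11.8], 53.3, 907)
  ([537.3, 296.2], 38.5, [25.1, 24.7], 87.4, 705)
  ([463.3, 209.1], 38.7, [14.9, 4.8], 14.7, 57)
  ([464.9, 195.6], 38.6, [23.4, 17.8], 12.3, 293)
  ([468.8, 126.3], 38.6, [53.6, 11.1], -63.8, 661)
  ([543.8, 141.0], 38.5, [15.6, 7.8], 27.0, 81)
([472.9, 121.4], 40.0, [54.7, 15.9], -57.6, 75)
  ([454.1, 286.4], 38.9, [56.4, 16.9], 51.9, 83)
t 5.1 pullB shift [  -1.9   -0.8 -127.1] turn -0.3 q7 0.15 w 0.007
```

View pics/w3.png

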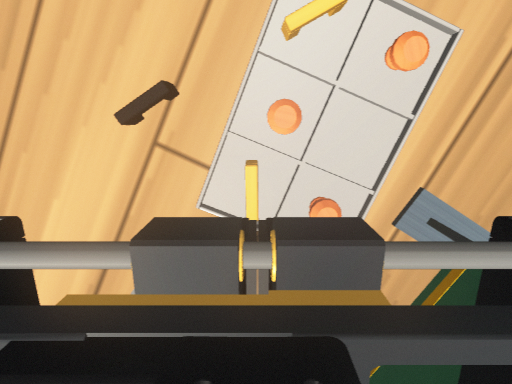

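{"op": "move_arm", "data": {"increments": "-1 -1 -10 0 0 0 160;-1 0 -10 0 0 0 160;0 0 -10 0 0 0 160;0 0 -15 0 0 0 160;0 0 -20 0 0 0 160;0 0 -25 0 0 0 160;0 0 -23 0 0 0 160;0 0 -14 0 0 0 160"}}

```text
time: 5.8
position: [0.4671, 0.1237, 0.0085]
tool_rot: [-1.672, -2.656, 0.008]
ft_force: [-1.1, -0.1, -0.8]
grip_width: 0.363
grip_force: 0.0
```

{"op": "move_arm", "data": {"increments": "0 0 0 0 0 0 160;0 0 -4 0 0 0 255;0 0 0 0 0 0 255;0 0 0 0 0 0 255;0 0 0 0 0 0 255;0 0 0 0 0 0 255;0 0 0 0 0 0 255;0 0 0 0 0 0 255"}}

```text
time: 6.47
position: [0.4706, 0.1252, 0.0093]
tool_rot: [1.673, 2.658, 0.002]
ft_force: [-0.5, 0.1, 2.1]
grip_width: 0.131
grip_force: 30.0
```

{"op": "move_arm", "data": {"increments": "0 0 0 0 0 0 255;0 0 20 0 0 0 255;0 0 30 0 0 0 255;0 0 30 0 0 0 255;-3 -20 20 0 0 5 255;-3 -25 10 0 0 6 255;-4 -25 0 0 0 6 255;-4 -25 0 0 0 6 255"}}

```text
time: 7.13
position: [0.4561, 0.0291, 0.1195]
tool_rot: [1.101, 2.941, 0.002]
ft_force: [-0.2, -0.1, -0.6]
grip_width: 0.132
grip_force: 30.0
```

```bash
python3 - <<'E'
from h import *
delta('blue y-22',440.2,-97.5,60,91.7)
E
```

```text
t 7.1 blue y-22 shift [ -15.9 -126.6  -59.5] turn 42.7 q7 0.72 w 0.132
```

{"op": "move_arm", "data": {"increments": "-3 -25 0 0 0 6 255;-3 -25 0 0 0 6 255;-3 -25 0 0 0 6 255;-3 -25 0 0 0 6 255;-4 -19 0 0 0 6 255;-3 -8 0 0 0 6 255;0 0 0 0 0 6.7 255;0 0 0 0 0 0 255"}}

```text
time: 7.8
position: [0.4364, -0.0978, 0.1184]
tool_rot: [0.038, -3.141, -0.001]
ft_force: [-0.1, 0.3, -0.5]
grip_width: 0.134
grip_force: 30.0
```

```bash
python3 - <<'E'
from h import *
delta('blue y-22',437.2,-97.5,25,91.7)
p=ctrl.get_image('wrist');save(p,'w4.png')
E
```

```text
t 7.8 blue y-22 shift [  0.8   0.3 -93.4] turn 0.3 q7 1.73 w 0.134
```

View pics/w4.png

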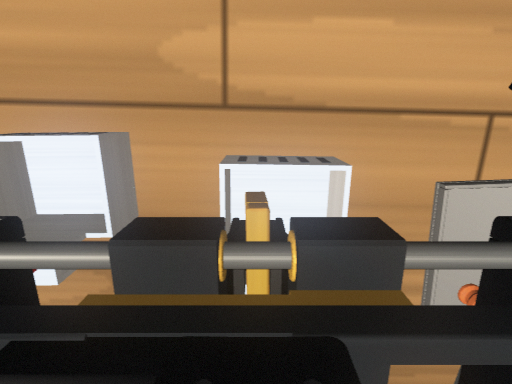

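{"op": "move_arm", "data": {"increments": "0 0 -15 0 0 0 255;0 0 -25 0 0 0 255;0 0 -25 0 0 0 255;0 0 -18 0 0 0 255;0 0 -10 0 0 0 255;0 0 -4 0 0 0 255;0 0 0 0 0 0 195;0 0 0 0 0 0 195"}}

```text
time: 8.52
position: [0.4377, -0.0971, 0.0223]
tool_rot: [-0.035, 3.14, -0.0]
ft_force: [0.0, -0.0, 0.7]
grip_width: 0.201
grip_force: 0.0
```

{"op": "move_arm", "data": {"increments": "0 0 0 0 0 0 195;0 0 0 0 0 0 195;0 0 20 0 0 0 195;0 0 35 0 0 0 195;0 0 40 0 0 0 170;3 30 20 0 0 0 170;5 35 0 0 0 0 170;5 35 0 0 0 0 170"}}

```text
time: 9.18
position: [0.4519, 0.004, 0.1397]
tool_rot: [-0.032, 3.135, 0.005]
ft_force: [0.5, -0.4, -0.9]
grip_width: 0.324
grip_force: 0.0
```

```bash
python3 - <<'E'
from h import *
delta('pullA',450,290,90,-36.6)
p=ctrl.get_image('top');print(rim(p,(490,-75)));print(blobs(p,'brass',.0,.2,(.35,.62,-.2,.36),5))
E
```

```text
t 9.2 pullA shift [ -1.9 286.  -49.7] turn 52.2 q7 1.49 w 0.324
(array([ 446.3, -106.4]), array([82.4, 40. ]), 0.8, np.int64(69))
[([450.4, 288.1], 41.8, [45.7, 4.7], 53.5, 20)]
```

{"op": "move_arm", "data": {"increments": "0 36 0 0 0 6.5 165;0 36 0 0 0 6.5 165;0 36 0 0 0 6.5 165;0 36 0 0 0 6.5 165;0 36 0 0 0 6.5 165;0 36 -10 0 0 6.5 165;0 36 -20 0 0 6.5 165;0 34 -20 0 0 6.5 165"}}

```text
time: 9.9
position: [0.4506, 0.2917, 0.0875]
tool_rot: [-1.417, 2.8, 0.002]
ft_force: [1.4, -0.3, -0.0]
grip_width: 0.357
grip_force: 0.0
```

```bash
python3 - <<'E'
from h import *
p=ctrl.get_image('wrist');p=ctrl.get_image('wrist')
print(*blobs(p,'brass',.026,.08,(.4,.62,.06,.36),30),sep='\n  ')
delta('pullA',450,290,9,-36.6)
p=ctrl.get_image('top');print(rim(p,(490,-75)));print(blobs(p,'brass',.0,.2,(.35,.62,-.2,.36),5))
E
```

```text
([535.5, 127.6], 35.1, [8.3, 3.9], -55.9, 57)
  ([464.5, 190.2], 35.7, [20.6, 5.6], -3.3, 82)
  ([450.0, 291.0], 38.6, [55.3, 10.7], 53.7, 1081)
t 10.0 pullA shift [  3.5  -4.4 -74.7] turn -0.6 q7 1.93 w 0.351
(array([445.7, -75.3]), array([102.2,  82.8]), -88.3, np.int64(151))
[([440.6, 274.3], 40.2, [11.7, 2.2], 48.7, 6)]
```

{"op": "move_arm", "data": {"increments": "2 -2 -15 0 0 0 165;1 -1 -20 0 0 0 165;0 0 -20 0 0 0 165;0 0 -13 0 0 0 165;0 0 -6 0 0 0 165;0 0 0 0 0 0 255;0 0 0 0 0 0 255;0 0 0 0 0 0 255"}}

```text
time: 10.72
position: [0.454, 0.2861, 0.014]
tool_rot: [-1.407, 2.806, 0.001]
ft_force: [-0.7, 0.3, 0.6]
grip_width: 0.21
grip_force: 0.1
```

{"op": "move_arm", "data": {"increments": "0 0 0 0 0 0 255;0 0 0 0 0 0 255;0 0 0 0 0 0 255;0 0 0 0 0 0 255;0 0 20 0 0 0 255;0 0 30 0 0 0 255;0 0 30 0 0 0 255;0 -20 25 0 0 -4 255"}}

```text
time: 11.38
position: [0.4526, 0.27, 0.1197]
tool_rot: [-1.317, 2.849, 0.003]
ft_force: [-0.3, 1.5, -0.2]
grip_width: 0.132
grip_force: 30.0
```

{"op": "move_arm", "data": {"increments": "0 -35 5 0 0 -6 255;0 -35 0 0 0 -6 255;0 -35 0 0 0 -6 255;0 -35 0 0 0 -6 255;0 -35 0 0 0 -6 255;0 -35 0 0 0 -6 255;0 -35 0 0 0 -6 255;0 -35 0 0 0 -6 255"}}

```text
time: 12.05
position: [0.4526, -0.0157, 0.1228]
tool_rot: [-0.028, 3.141, 0.001]
ft_force: [0.6, -0.4, 0.3]
grip_width: 0.131
grip_force: 30.0
```

```bash
python3 - <<'E'
from h import *
delta('blue y+22',437,-53.5,25,91.7)
E
```

```text
t 12.1 blue y+22 shift [-15.6 -37.8 -97.8] turn 0.7 q7 1.55 w 0.131
```

{"op": "move_arm", "data": {"increments": "-8 -19 0 0 0 0 255;-8 -19 0 0 0 0 255;0 0 -10 0 0 0 255;0 0 -25 0 0 0 255;0 0 -25 0 0 0 255;0 0 -22 0 0 0 255;0 0 -10 0 0 0 255;0 0 -4 0 0 0 255"}}

```text
time: 12.72
position: [0.4355, -0.0518, 0.0249]
tool_rot: [0.037, -3.138, 0.001]
ft_force: [-0.6, -0.5, -0.1]
grip_width: 0.132
grip_force: 30.0
```

{"op": "move_arm", "data": {"increments": "0 0 0 0 0 0 200;0 0 0 0 0 0 200;0 0 0 0 0 0 200;0 0 20 0 0 0 200;0 0 35 0 0 0 170;0 0 40 0 0 0 120;5 30 20 0 0 -4 100;8 35 0 0 0 -6 100"}}

```text
time: 13.38
position: [0.4542, 0.012, 0.1484]
tool_rot: [0.251, 3.12, 0.008]
ft_force: [2.3, 0.7, -0.5]
grip_width: 0.432
grip_force: 0.0
```

{"op": "move_arm", "data": {"increments": "8 35 0 0 0 -6 100;8 35 0 0 0 -6 100;6 35 0 0 0 -6 100;0 35 -5 0 0 -6 100;0 35 -10 0 0 -6 100;0 5 -10 0 0 0 100;0 0 0 0 0 0 100;0 0 0 0 0 0 100"}}

```text
time: 14.05
position: [0.4719, 0.1924, 0.1169]
tool_rot: [1.038, 2.965, -0.001]
ft_force: [-0.3, -1.4, 0.1]
grip_width: 0.602
grip_force: 0.0
```

```bash
cat >> h.py <<'E'
def knobs(p,box=(.4,.62,.06,.36),z=(.027,.05)):
    C=cloud(p)*1000;h=cv2.cvtColor(p['frame'],cv2.COLOR_RGB2HSV).astype(int)
    m=((h[...,0]<30)&(h[...,1]>90)&(C[...,2]>z[0]*1000)&(C[...,2]<z[1]*1000)&(C[...,0]>box[0]*1000)&(C[...,0]<box[1]*1000)&(C[...,1]>box[2]*1000)&(C[...,1]<box[3]*1000))
    n,l=cv2.connectedComponents(m.astype(np.uint8))
    for i in range(1,n):
        if (l==i).sum()>10:
            c,r=cv2.minEnclosingCircle(C[l==i][:,:2].astype(np.float32));print('  ',np.round(c,1),round(r,1),(l==i).sum())
E
python3 - <<'E'
from h import *
p=ctrl.get_image('scene');knobs(p,z=(.03,.045));save(p,'s2.png')
p=ctrl.get_image('top');print(rim(p,(490,-75)));knobs(p,z=(.03,.045))
p=ctrl.get_image('wrist');knobs(p,z=(.03,.045))
delta('k',466,198,90,50)
E
```

```text
[471.2 196.7] 16.1 64
   [549.1 130.9] 15.5 73
   [543.8 293.8] 15.2 69
(array([445.6, -75.5]), array([102.4,  82.4]), -88.3, np.int64(148))
   [546.1 133.9] 14.8 58
   [539.  298.7] 16.2 976
   [465.5 202.4] 15.7 948
   [544.7 135.9] 15.6 537
t 14.2 k shift [ -6.8   6.7 -27.7] turn -1.2 q7 0.5 w 0.61
```

View pics/s2.png

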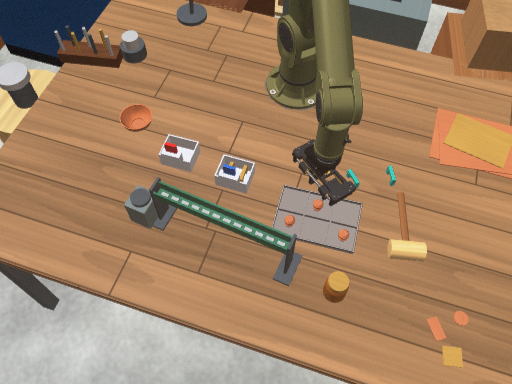

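{"op": "move_arm", "data": {"increments": "-2 3 -15 0 0 -2 110;-2 2 -20 0 0 -2 110;-2 2 -25 0 0 0 110;0 0 -20 0 0 0 110;0 0 -13 0 0 0 110;0 0 -7 0 0 0 110;0 0 0 0 0 0 255;0 0 0 0 0 0 255", "grip_force": 25}}

```text
time: 14.87
position: [0.4666, 0.1994, 0.0174]
tool_rot: [1.145, 2.925, 0.001]
ft_force: [-0.2, 0.0, 0.6]
grip_width: 0.487
grip_force: 0.0
```

{"op": "move_arm", "data": {"increments": "0 0 0 0 0 0 255;0 0 0 0 0 0 255;0 0 0 0 0 0 255;0 0 0 0 0 0 255;0 0 0 0 0 0 255;0 0 10 0 0 0 255;0 0 20 0 0 0 255;0 0 30 0 0 0 255"}}

```text
time: 15.53
position: [0.4636, 0.1989, 0.0754]
tool_rot: [-1.142, -2.923, 0.007]
ft_force: [0.7, 0.4, -0.4]
grip_width: 0.35
grip_force: 25.0
```

{"op": "move_arm", "data": {"increments": "0 -10 35 0 0 0 255;0 -20 35 0 0 0 255;-3 -34 15 0 0 2 255;-4 -34 0 0 0 4 255;-4 -36 0 0 0 4 255;-4 -36 0 0 0 4 255;-4 -36 0 0 0 4 255;-4 -36 0 0 0 4 255"}}

```text
time: 16.2
position: [0.4421, -0.0436, 0.162]
tool_rot: [0.558, 3.091, 0.002]
ft_force: [1.8, -0.4, -1.6]
grip_width: 0.346
grip_force: 25.0
```

{"op": "move_arm", "data": {"increments": "-4 -36 0 0 0 4 255;-4 -36 0 0 0 4 255;-4 -36 0 0 0 4 255;-4 -36 0 0 0 4 255;-4 -36 0 0 0 4 255;0 -36 0 0 0 4 255;0 -36 0 0 0 3 255;0 0 0 0 0 0 255"}}

```text
time: 16.87
position: [0.421, -0.301, 0.1624]
tool_rot: [0.163, -3.136, 0.01]
ft_force: [-0.8, -0.9, -0.1]
grip_width: 0.347
grip_force: 25.0
```

```bash
python3 - <<'E'
from h import *
delta('red y-27',421.4,-297.3,60,92)
E
```

```text
t 16.9 red y-27 shift [   0.4    3.7 -102.4] turn -4.0 q7 2.33 w 0.347
```

{"op": "move_arm", "data": {"increments": "0 2 -15 0 0 -2 255;0 2 -25 0 0 -2 255;0 0 -25 0 0 0 255;0 0 -20 0 0 0 255;0 0 -12 0 0 0 255;0 0 -5 0 0 0 255;0 0 0 0 0 0 255;0 0 0 0 0 0 190"}}

```text
time: 17.53
position: [0.4234, -0.2897, 0.0604]
tool_rot: [-0.062, 3.14, -0.0]
ft_force: [0.3, -0.0, -1.0]
grip_width: 0.347
grip_force: 25.0
```

{"op": "move_arm", "data": {"increments": "0 0 0 0 0 0 120;0 0 0 0 0 0 120;0 0 0 0 0 0 120;0 0 20 0 0 0 120;0 0 35 0 0 0 120;2 25 30 0 0 -4 110;4 36 10 0 0 -4 110;4 36 0 0 0 -4 110"}}

```text
time: 18.2
position: [0.4346, -0.1983, 0.1558]
tool_rot: [0.263, 3.124, 0.0]
ft_force: [1.0, 0.7, -1.3]
grip_width: 0.564
grip_force: 0.0
```

{"op": "move_arm", "data": {"increments": "6 36 0 0 0 -4 110;8 36 0 0 0 -4 110;10 36 0 0 0 -4 110;14 36 0 0 0 -4 110;14 36 0 0 0 -4 110;14 36 0 0 0 -4 110;14 36 0 0 0 -4 110;14 36 0 0 0 -4 110"}}

```text
time: 18.87
position: [0.5273, 0.0932, 0.153]
tool_rot: [1.109, 2.938, 0.003]
ft_force: [0.5, -1.3, 0.2]
grip_width: 0.564
grip_force: 0.0
```

```bash
python3 - <<'E'
from h import *
delta('k R',546,134,80,47)
p=ctrl.get_image('top');print(rim(p,(473,-268)),rim(p,(490,-75)))
knobs(p,box=(.35,.5,-.35,-.2),z=(.0,.1))
E
```

```text
t 18.9 k R shift [ 18.7  40.8 -73. ] turn -1.6 q7 0.71 w 0.564
(array([ 428.7, -270. ]), array([105.9,  82.1]), -88.3, np.int64(164)) (array([461.8, -70.3]), array([104.5,  82.6]), -88.2, np.int64(138))
   [ 479.  -224.4] 29.9 70
   [ 484.8 -336.6] 16.7 21
   [ 399.7 -274.8] 89.1 314
   [ 437.3 -345.6] 25.6 25
   [ 424.7 -287. ] 12.2 43
```

{"op": "move_arm", "data": {"increments": "6 13 -15 0 0 0 110;6 14 -20 0 0 0 110;7 14 -25 0 0 -2 110;0 0 -20 0 0 0 110;0 0 -20 0 0 0 110;0 0 0 0 0 0 110;0 0 0 0 0 0 110;0 0 0 0 0 0 110"}}

```text
time: 19.58
position: [0.5466, 0.132, 0.0537]
tool_rot: [1.156, 2.92, 0.003]
ft_force: [0.6, 0.4, 0.1]
grip_width: 0.573
grip_force: 0.0
```

```bash
python3 - <<'E'
from h import *
p=ctrl.get_image('wrist');save(p,'w5.png');knobs(p,z=(.03,.045))
p=ctrl.get_image('top');print(rim(p,(506,-70)));knobs(p,z=(.03,.045))
delta('k R',546,134,18,47)
E
```

```text
[539.4 298. ] 16.1 2620
   [545.1 136.1] 15.7 1574
(array([461.8, -70.2]), array([104.4,  82.6]), -88.3, np.int64(137))
   [539.5 296.7] 15.1 61
t 19.7 k R shift [ -0.9   1.7 -36.1] turn 0.2 q7 0.71 w 0.567
```

View pics/w5.png

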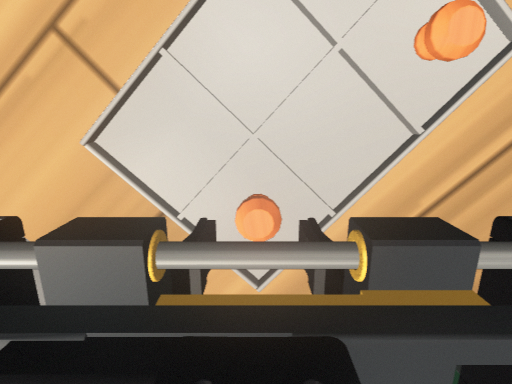

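{"op": "move_arm", "data": {"increments": "-1 2 -10 0 0 0 110;0 0 -15 0 0 0 110;0 0 -11 0 0 0 110;0 0 0 0 0 0 110;0 0 0 0 0 0 255;0 0 0 0 0 0 255;0 0 0 0 0 0 255;0 0 0 0 0 0 255"}}

```text
time: 20.35
position: [0.5453, 0.1343, 0.017]
tool_rot: [1.155, 2.92, 0.002]
ft_force: [1.3, 0.9, 1.0]
grip_width: 0.35
grip_force: 24.6
```

{"op": "move_arm", "data": {"increments": "0 0 0 0 0 0 255;0 0 0 0 0 0 255;0 0 0 0 0 0 255;0 0 10 0 0 0 255;0 0 25 0 0 0 255;0 0 35 0 0 0 255;-5 -10 35 0 0 0 255;-14 -30 35 0 0 4 255"}}

```text
time: 21.02
position: [0.5283, 0.1017, 0.154]
tool_rot: [1.044, 2.961, 0.003]
ft_force: [0.6, 0.6, -0.1]
grip_width: 0.345
grip_force: 25.0
```

{"op": "move_arm", "data": {"increments": "-14 -36 10 0 0 4 255;-14 -36 0 0 0 4 255;-14 -36 0 0 0 4 255;-14 -36 0 0 0 4 255;-14 -36 0 0 0 4 255;-14 -36 0 0 0 4 255;-12 -36 0 0 0 4 255;-10 -36 0 0 0 4 255"}}

```text
time: 21.68
position: [0.4199, -0.1913, 0.1618]
tool_rot: [0.192, 3.136, 0.004]
ft_force: [0.3, -0.2, -0.1]
grip_width: 0.356
grip_force: 25.0
```

```bash
python3 - <<'E'
from h import *
delta('red y+27',419.5,-243.3,60,92)
E
```

```text
t 21.7 red y+27 shift [  -0.4  -52.  -101.8] turn 9.0 q7 1.74 w 0.356
```

{"op": "move_arm", "data": {"increments": "0 -25 0 0 0 4 255;0 -24 -10 0 0 4 255;0 0 -25 0 0 1 255;0 0 -25 0 0 0 255;0 0 -22 0 0 0 255;0 0 -14 0 0 0 255;0 0 -6 0 0 0 255;0 0 0 0 0 0 255"}}

```text
time: 22.35
position: [0.4203, -0.2384, 0.0586]
tool_rot: [0.05, -3.138, -0.001]
ft_force: [-0.0, 0.3, 0.4]
grip_width: 0.345
grip_force: 25.0
```

{"op": "move_arm", "data": {"increments": "0 0 0 0 0 0 120;0 0 0 0 0 0 120;0 0 0 0 0 0 120;0 0 0 0 0 0 120;0 0 20 0 0 0 120;0 0 35 0 0 0 110;2 25 35 0 0 -4 110;4 36 10 0 0 -4 110"}}

```text
time: 23.02
position: [0.4288, -0.1901, 0.1553]
tool_rot: [0.153, 3.131, -0.0]
ft_force: [1.0, 0.3, 0.2]
grip_width: 0.568
grip_force: 0.0
```

{"op": "move_arm", "data": {"increments": "8 38 0 0 0 -3 110;8 38 0 0 0 -3 110;10 38 0 0 0 -3 110;10 38 0 0 0 -3 110;10 38 0 0 0 -3 110;10 38 0 0 0 -3 110;10 38 0 0 0 -3 110;10 38 0 0 0 -3 110"}}

```text
time: 23.68
position: [0.5036, 0.1204, 0.1518]
tool_rot: [0.79, 3.04, 0.005]
ft_force: [0.2, 0.2, 0.9]
grip_width: 0.571
grip_force: 0.0
```

```bash
python3 - <<'E'
from h import *
delta('k L',540,296.5,60,47)
p=ctrl.get_image('top');print(rim(p,(473,-268)),rim(p,(506,-70)))
knobs(p,box=(.38,.47,-.33,-.21),z=(.0,.05));knobs(p,z=(.03,.045))
E
```

```text
t 23.7 k L shift [ 36.4 176.1 -91.8] turn -13.9 q7 0.84 w 0.571
(array([ 428.5, -270. ]), array([105.3,  82. ]), -88.0, np.int64(167)) (array([461.5, -70.4]), array([104.2,  82.5]), -87.9, np.int64(137))
   [ 428.2 -270.4] 28.4 90
   [539.9 297.1] 14.7 63
```

{"op": "move_arm", "data": {"increments": "7 35 -5 0 0 -3 110;7 35 -10 0 0 -3 110;7 35 -20 0 0 -3 110;7 35 -20 0 0 -3 110;8 36 -20 0 0 -2 110;0 0 -25 0 0 0 110;0 0 -20 0 0 0 110;0 0 -9 0 0 0 110"}}

```text
time: 24.4
position: [0.5373, 0.2939, 0.0195]
tool_rot: [-1.147, -2.923, 0.003]
ft_force: [-0.2, 0.3, 0.6]
grip_width: 0.569
grip_force: 0.0
```

{"op": "move_arm", "data": {"increments": "0 0 -4 0 0 0 110;0 0 0 0 0 0 255;0 0 0 0 0 0 255;0 0 0 0 0 0 255;0 0 0 0 0 0 255;0 0 0 0 0 0 255;0 0 0 0 0 0 255;0 0 0 0 0 0 255"}}

```text
time: 25.07
position: [0.5402, 0.2945, 0.0198]
tool_rot: [1.151, 2.922, 0.007]
ft_force: [0.2, -1.2, 6.8]
grip_width: 0.349
grip_force: 25.0
```

{"op": "move_arm", "data": {"increments": "0 0 10 0 0 0 255;0 0 25 0 0 0 255;0 -10 35 0 0 0 255;-8 -30 35 0 0 3 255;-8 -38 35 0 0 3 255;-10 -38 0 0 0 3 255;-10 -38 0 0 0 3 255;-10 -38 0 0 0 3 255"}}

```text
time: 25.73
position: [0.495, 0.1116, 0.1481]
tool_rot: [0.755, 3.049, 0.005]
ft_force: [0.6, -0.9, -0.6]
grip_width: 0.347
grip_force: 25.0
```

{"op": "move_arm", "data": {"increments": "-8 -38 0 0 0 3 255;-8 -38 0 0 0 3 255;-8 -38 0 0 0 3 255;-8 -38 0 0 0 3 255;-8 -38 0 0 0 3 255;-8 -38 0 0 0 3 255;-8 -38 0 0 0 3 255;-8 -38 0 0 0 3 255"}}

```text
time: 26.4
position: [0.4305, -0.1925, 0.1476]
tool_rot: [0.105, 3.14, 0.006]
ft_force: [1.1, -0.2, -0.3]
grip_width: 0.346
grip_force: 25.0
```

```bash
python3 - <<'E'
from h import *
delta('red y0',420,-270,60,92)
E
```

```text
t 26.4 red y0 shift [-10.5 -77.5 -87.6] turn 5.8 q7 1.84 w 0.346
```

{"op": "move_arm", "data": {"increments": "-7 -26 0 0 0 2 255;-7 -26 0 0 0 2 255;-7 -25 -10 0 0 2 255;0 0 -25 0 0 0 255;0 0 -25 0 0 0 255;0 0 -20 0 0 0 255;0 0 -8 0 0 0 255;0 0 0 0 0 0 255"}}

```text
time: 27.07
position: [0.4089, -0.2673, 0.0578]
tool_rot: [0.054, -3.136, -0.004]
ft_force: [-0.4, 0.2, -0.2]
grip_width: 0.349
grip_force: 25.0
```

{"op": "move_arm", "data": {"increments": "0 0 0 0 0 0 150;0 0 0 0 0 0 150;0 0 0 0 0 0 150;0 0 0 0 0 0 150;0 0 20 0 0 0 150;0 0 35 0 0 0 150;0 0 40 0 0 0 170;2 10 40 0 0 -3 170"}}

```text
time: 27.73
position: [0.4113, -0.2602, 0.1959]
tool_rot: [-0.034, -3.14, 0.0]
ft_force: [2.4, 1.5, -0.4]
grip_width: 0.357
grip_force: 0.0
```

{"op": "move_arm", "data": {"increments": "6 34 20 0 0 -6 170;6 34 0 0 0 -6 170;6 34 0 0 0 -6 170;6 34 0 0 0 -6 170;6 30 0 0 0 -6 170;4 24 0 0 0 -6 170;0 0 0 0 0 -6 170;0 0 0 0 0 0 170"}}

```text
time: 28.4
position: [0.4458, -0.0742, 0.2105]
tool_rot: [1.114, 2.937, 0.006]
ft_force: [0.4, -0.9, -0.5]
grip_width: 0.331
grip_force: 0.0
```

```bash
python3 - <<'E'
from h import *
p=ctrl.get_image('scene');a=p['frame'][110:260,120:320];cv2.imwrite('pics/s3.png',cv2.cvtColor(cv2.resize(a,None,fx=4,fy=4),cv2.COLOR_RGB2BGR))
print(rim(p,(473,-268)),rim(p,(506,-70)),blobs(p,'red',.09,.16,(.4,.65,-.4,.05)),blobs(p,'blue',.09,.16,(.4,.65,-.4,.05)))
p=ctrl.get_image('top');print(rim(p,(473,-268)),rim(p,(506,-70)))
print(blobs(p,'red',.09,.16,(.4,.65,-.4,.05)),blobs(p,'blue',.09,.16,(.4,.65,-.4,.05)))
delta('blue tab',505.5,-69,200,1.9)
E
```

```text
(array([ 436.4, -273.5]), array([107.9, 102. ]), -88.2, np.int64(257)) (array([462.2, -73.1]), array([105.2,  90.1]), -88.8, np.int64(202)) [([474.8, -270.6], 131.6, [36.5, 14.9], -84.5, 89)] [([507.1, -71.7], 133.9, [35.5, 11.1], 88.6, 36)]
(array([ 428.6, -270.9]), array([104.9,  82. ]), -88.3, np.int64(203)) (array([459.8, -39.4]), array([82.9, 42.3]), 5.2, np.int64(42))
[([469.8, -264.4], 133.3, [21.6, 3.2], -87.5, 9)] []
t 28.5 blue tab shift [ 59.9   7.4 -10.4] turn -46.7 q7 0.86 w 0.339
```

View pics/s3.png

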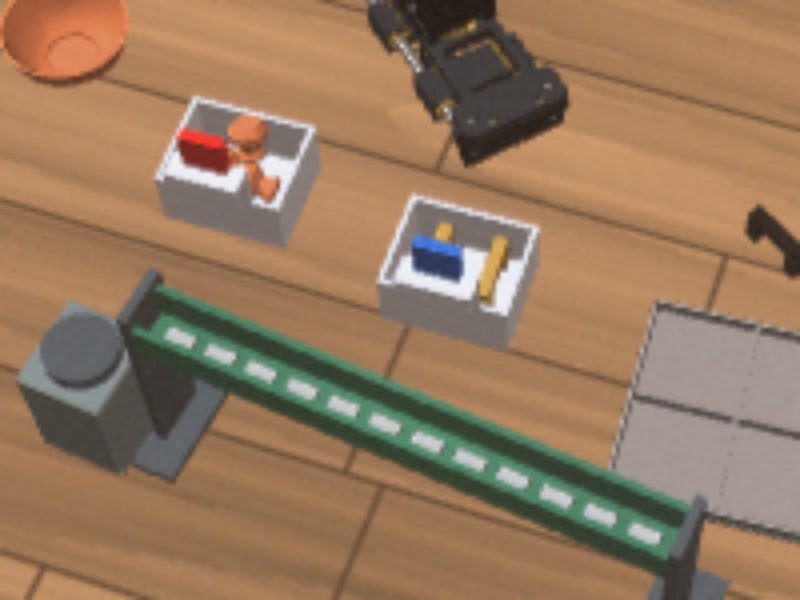

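{"op": "move_arm", "data": {"increments": "8 1 0 0 0 -5.9 160;8 1 0 0 0 -5.9 160;8 1 0 0 0 -5.9 160;8 1 0 0 0 -5.9 160;8 1 -10 0 0 -5.9 160;8 1 -15 0 0 -5.9 160;8 1 -15 0 0 -5.9 160;4 0 -15 0 0 -5.4 160", "grip_force": 50}}

```text
time: 29.17
position: [0.5065, -0.0698, 0.155]
tool_rot: [2.191, 2.249, 0.006]
ft_force: [0.5, 0.7, -0.5]
grip_width: 0.368
grip_force: 0.0
```

```bash
python3 - <<'E'
from h import *
p=ctrl.get_image('wrist');save(p,'w6.png')
print(blobs(p,'blue',.12,.145,(.4,.65,-.4,.05)))
p=ctrl.get_image('scene');C=cloud(p)*1000
m=seg(p,'copper')&(C[...,0]>380)&(C[...,0]<466)&(C[...,1]>-330)&(C[...,1]<-210);print('copper z',np.percentile(C[m][:,2],[10,50,90,99]),blobs(p,'copper',.045,.1,(.38,.465,-.33,-.21),3))
delta('blue tab',505.5,-69,101,1.9)
E
```

```text
[([504.1, -72.8], 132.6, [16.7, 8.3], -88.6, 141)]
copper z [22.88334611 39.99050107 61.5165991  68.42557416] [([411.1, -267.6], 64.2, [29.6, 21.5], -34.1, 32)]
t 29.3 blue tab shift [  1.3   0.8 -52.2] turn 0.2 q7 0.17 w 0.374
```

View pics/w6.png

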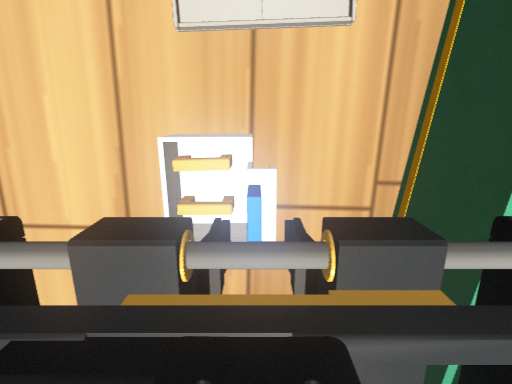

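{"op": "move_arm", "data": {"increments": "-1 0 -10 0 0 0 160;0 0 -15 0 0 0 160;0 0 -15 0 0 0 160;0 0 -8 0 0 0 160;0 0 -4 0 0 0 160;0 0 0 0 0 0 255;0 0 0 0 0 0 255;0 0 0 0 0 0 255"}}

```text
time: 29.93
position: [0.5051, -0.0687, 0.1039]
tool_rot: [2.186, 2.254, 0.007]
ft_force: [0.1, -0.3, -0.3]
grip_width: 0.229
grip_force: 0.0
```

{"op": "move_arm", "data": {"increments": "0 0 0 0 0 0 255;0 0 0 0 0 0 255;0 0 0 0 0 0 255;0 0 0 0 0 0 255;0 0 3 0 0 0 255;0 0 5 0 0 0 255;0 0 8 0 0 0 255;0 0 8 0 0 0 255"}}

```text
time: 30.6
position: [0.5041, -0.0686, 0.1272]
tool_rot: [2.187, 2.254, 0.004]
ft_force: [0.7, -0.2, -3.9]
grip_width: 0.112
grip_force: 50.0
```

{"op": "move_arm", "data": {"increments": "0 0 12 0 0 0 255;0 0 15 0 0 -1 255;0 0 20 0 0 -1 255;0 5 20 0 0 -1 255;0 10 20 0 0 -2 255;0 12 15 0 0 -2 255;0 12 10 0 0 -1 255;0 10 0 0 0 0 255"}}

```text
time: 31.27
position: [0.5061, -0.0188, 0.2423]
tool_rot: [2.337, 2.094, 0.013]
ft_force: [0.2, -0.1, -3.5]
grip_width: 0.106
grip_force: 50.0
```

```bash
cat >> h.py <<'E'
def rail(p):
    """lip line fit from green points at z 163-180, front web"""
    C=cloud(p)*1000;m=seg(p,'green')&(C[...,2]>163)&(C[...,2]<180)&(C[...,0]>560)&(C[...,0]<760)&(C[...,1]>-250)&(C[...,1]<190)
    P=C[m]; 
    # front cluster: subtract slope
    u=P[:,0]-0.1125*(P[:,1]+33); f=P[(u>630)&(u<656)]; b=P[(u>660)&(u<695)]
    for q in (f,b):
        if len(q)>20:
            c=np.polyfit(q[:,1],q[:,0],1); print(' rail x at y=-33:',round(np.polyval(c,-33),1),'slope',round(c[0],4),'y',q[:,1].min().round(),q[:,1].max().round(),'z',np.median(q[:,2]).round(1),len(q))
E
python3 - <<'E'
from h import *
delta('above',600,52,225,-6.4)
for n in ['top','scene','wrist']:
    p=ctrl.get_image(n);rail(p)
p=ctrl.get_image('scene');C=cloud(p)
a=p['frame'][80:280,120:387];cv2.imwrite('pics/s4.png',cv2.cvtColor(cv2.resize(a,None,fx=3,fy=3),cv2.COLOR_RGB2BGR))
E
```

```text
t 31.3 above shift [ 93.9  70.8 -17.3] turn -0.1 q7 -0.13 w 0.106
 rail x at y=-33: 642.5 slope 0.1097 y -229.0 166.0 z 169.8 202
 rail x at y=-33: 675.7 slope 0.1101 y -230.0 162.0 z 166.1 154
 rail x at y=-33: 645.3 slope 0.1106 y -232.0 161.0 z 169.1 317
 rail x at y=-33: 679.9 slope 0.1103 y -236.0 159.0 z 165.4 242
 rail x at y=-33: 640.4 slope 0.1108 y -222.0 121.0 z 169.3 3575
 rail x at y=-33: 675.2 slope 0.111 y -226.0 117.0 z 164.7 2583
```

View pics/s4.png

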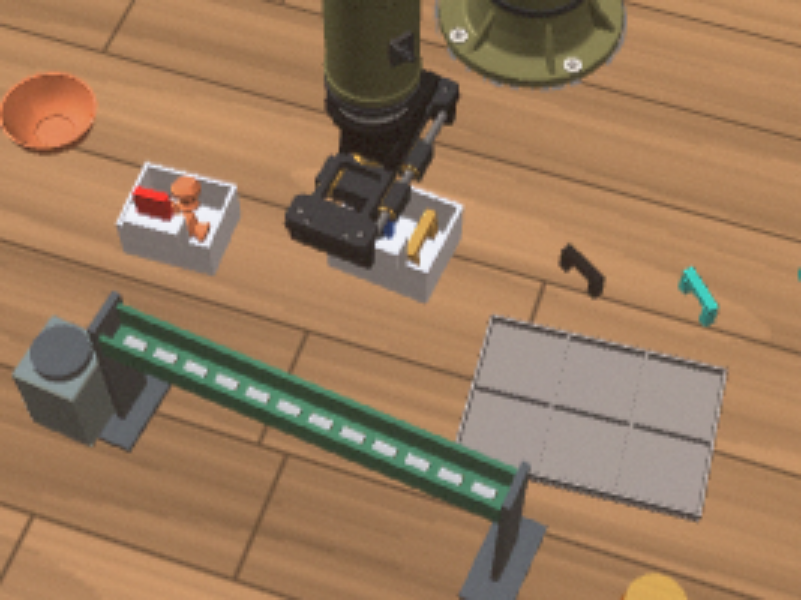

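{"op": "move_arm", "data": {"increments": "10 5 0 0 0 0 255;17 9 0 0 0 0 255;20 10 0 0 0 0 255;20 10 0 0 0 0 255;20 10 0 0 0 0 255;20 10 0 0 0 0 255;20 10 0 0 0 0 255;12 7 0 0 0 0 255"}}

```text
time: 32.13
position: [0.6448, 0.0514, 0.2372]
tool_rot: [2.338, 2.096, 0.001]
ft_force: [-0.4, 0.5, -3.9]
grip_width: 0.105
grip_force: 50.0
```

{"op": "move_arm", "data": {"increments": "0 0 -5 0 0 0 255;0 0 -10 0 0 0 255;0 0 -5 0 0 0 255;0 0 0 0 0 0 255;0 0 0 0 0 0 255;0 0 0 0 0 0 255;0 0 0 0 0 0 255;0 0 0 0 0 0 255"}}

```text
time: 32.8
position: [0.6436, 0.0514, 0.2196]
tool_rot: [2.339, 2.096, 0.006]
ft_force: [0.0, -0.4, -4.8]
grip_width: 0.109
grip_force: 50.0
```

```bash
python3 - <<'E'
from h import *
delta('seat',645.8,52,182,-6.3)
p=ctrl.get_image('wrist');save(p,'w7.png');rail(p)
print(tool()[3],ctrl.get_state()['torque'])
E
```

```text
t 32.8 seat shift [  2.2   0.6 -37.6] turn -0.0 q7 -0.06 w 0.109
 rail x at y=-33: 640.8 slope 0.1154 y -19.0 169.0 z 169.8 1260
 rail x at y=-33: 675.8 slope 0.1104 y 42.0 166.0 z 164.8 1473
[ 0.00378401  0.00165108 -0.99999148] [-0.07418405 -0.09169205  0.00389561]
```

View pics/w7.png

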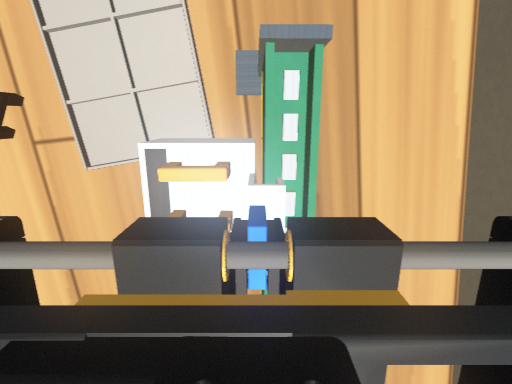

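```bash
python3 - <<'E'
from h import *
p=ctrl.get_image('wrist');C=cloud(p)*1000
hs=cv2.cvtColor(p['frame'],cv2.COLOR_RGB2HSV)
u=(C[...,0]-0.1105*(C[...,1]-52))*np.cos(.11)
m=(C[...,2]>200)&(C[...,2]<228)&(C[...,1]>60)&(C[...,1]<100)&(hs[...,1]<60)&(hs[...,2]>120)&(u>600)&(u<690)
print('bridge u',np.percentile(u[m],[1,5,50,95,99]),'z',np.percentile(C[m][:,2],[5,50,95]),m.sum(),'y',C[m][:,1].max())
g=seg(p,'green')&(C[...,2]>167)&(C[...,2]<174)&(u>630)&(u<665)&(C[...,1]>90)&(C[...,1]<165)
print('lip u',np.percentile(u[g],[2,10,50,90,98]),g.sum(), 'tcp u',(tool()[1][0]-.1105*(tool()[1][1]-52))*np.cos(.11))
# rim of basket tilt: 
r=(C[...,2]>150)&(C[...,2]<190)&(hs[...,1]<60)&(C[...,0]>540)&(C[...,0]<640)&(C[...,1]>-20)&(C[...,1]<120)
P=C[r]; P=P[np.abs(P[:,2]-np.percentile(P[:,2],90))<8];A=np.c_[P[:,:2]-P[:,:2].mean(0),np.ones(len(P))];print('rim plane',np.linalg.lstsq(A,P[:,2],rcond=None)[0],len(P))
E
```

```text
bridge u [626.26675866 632.67742378 645.66439011 654.70960254 655.47175128] z [208.67797557 211.58308438 220.29371408] 1197 y 83.21199422202436
lip u [644.16449094 644.71590048 647.16321305 649.61800034 650.03320661] 969 tcp u 639.757407807171
rim plane [1.11373741e-02 7.23763781e-03 1.69198129e+02] 1360
```

{"op": "move_arm", "data": {"increments": "2.5 0 0 0 0 0 255;0 0 0 0 0 0 255;0 0 -5 0 0 0 255;0 0 -6 0 0 0 255;0 0 -6 0 0 0 255;0 0 -6 0 0 0 255;0 0 -4 0 0 0 255;0 0 0 0 0 0 255"}}

```text
time: 33.57
position: [0.6451, 0.0515, 0.1903]
tool_rot: [-2.339, -2.096, -0.001]
ft_force: [-0.3, -0.2, -5.2]
grip_width: 0.114
grip_force: 50.0
```

{"op": "move_arm", "data": {"increments": "0 0 -3 0 0 0 255;0 0 -3 0 0 0 255;0 0 -2 0 0 0 255;0 0 -1 0 0 0 255;0 0 0 0 0 0 255;0 0 0 0 0 0 255;0 0 0 0 0 0 255;0 0 0 0 0 0 255"}}

```text
time: 34.23
position: [0.6461, 0.0514, 0.1837]
tool_rot: [2.339, 2.096, 0.006]
ft_force: [-2.8, -0.1, 3.6]
grip_width: 0.112
grip_force: 50.0
```

{"op": "move_arm", "data": {"increments": "0 0 0 0 0 0 190;0 0 0 0 0 0 190;0 0 0 0 0 0 190;0 0 0 0 0 0 190;0 0 10 0 0 0 190;0 0 20 0 0 0 190;0 0 25 0 0 0 190;0 0 25 0 0 0 180"}}

```text
time: 34.9
position: [0.6459, 0.0513, 0.2642]
tool_rot: [2.339, 2.096, 0.004]
ft_force: [0.5, -0.1, -0.0]
grip_width: 0.271
grip_force: 0.0
```

{"op": "move_arm", "data": {"increments": "-15 -20 0 0 0 0 170;-18 -30 0 0 0 1 170;-20 -36 0 0 0 1 170;-20 -36 0 0 0 1 170;-20 -36 0 0 0 1 170;-20 -36 0 0 0 1 170;-20 -36 0 0 0 1 170;-18 -36 0 0 0 1 170"}}

```text
time: 35.57
position: [0.4937, -0.2165, 0.264]
tool_rot: [2.205, 2.235, 0.008]
ft_force: [0.8, -0.6, -0.3]
grip_width: 0.336
grip_force: 0.0
```

```bash
python3 - <<'E'
from h import *
p=ctrl.get_image('scene')
a=p['frame'][80:280,120:387];cv2.imwrite('pics/s5.png',cv2.cvtColor(cv2.resize(a,None,fx=3,fy=3),cv2.COLOR_RGB2BGR))
print(blobs(p,'blue',.15,.24,(.5,.75,-.2,.2)),blobs(p,'copper',.045,.1,(.38,.465,-.33,-.21),3))
p=ctrl.get_image('top');print(rim(p,(473,-269)),blobs(p,'blue',.15,.24,(.5,.75,-.2,.2)),blobs(p,'red',.09,.16,(.4,.65,-.4,.05)))
delta('red tab',472.8,-268.7,160,1.9)
E
```

```text
[([647.3, 49.2], 214.5, [34.5, 11.1], 82.2, 50)] [([411.2, -267.0], 63.3, [30.2, 21.0], -27.0, 29)]
(array([ 427.8, -243.4]), array([82.2, 51.2]), 1.0, np.int64(72)) [([643.0, 52.2], 214.0, [24.4, 6.9], 82.8, 29)] []
t 35.7 red tab shift [ -18.1  -45.5 -104.6] turn 1.9 q7 0.43 w 0.334
```

View pics/s5.png

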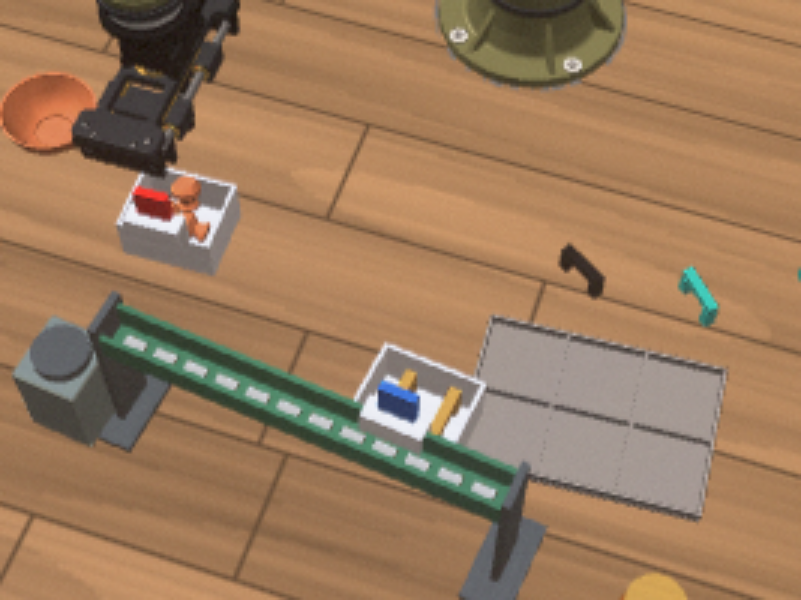

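{"op": "move_arm", "data": {"increments": "-5 -10 -5 0 0 1 165;-5 -12 -15 0 0 1 165;-5 -12 -20 0 0 0 165;-3 -12 -20 0 0 0 165;0 0 -20 0 0 0 165;0 0 -15 0 0 0 165;0 0 -10 0 0 0 165;0 0 0 0 0 0 165"}}

```text
time: 36.33
position: [0.4761, -0.2599, 0.1565]
tool_rot: [-2.167, -2.272, -0.003]
ft_force: [0.6, 0.2, 0.5]
grip_width: 0.356
grip_force: 0.0
```

```bash
python3 - <<'E'
from h import *
p=ctrl.get_image('wrist');save(p,'w8.png')
print(blobs(p,'red',.12,.145,(.4,.65,-.4,.05)))
delta('red tab',472.8,-268.7,101,1.9)
E
```

```text
[]
t 36.4 red tab shift [ -4.1  -8.4 -56.8] turn -0.8 q7 0.63 w 0.35
```

View pics/w8.png

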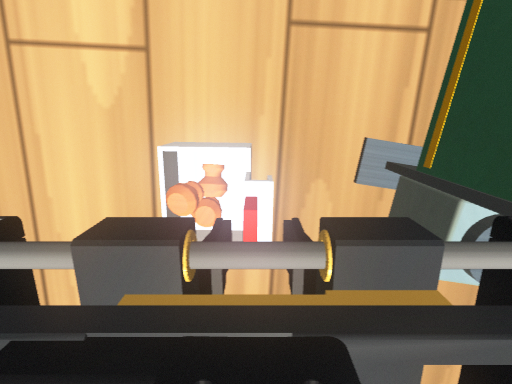

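{"op": "move_arm", "data": {"increments": "-2 -4 -10 0 0 0 165;-2 -4 -15 0 0 0 165;0 0 -15 0 0 0 165;0 0 -10 0 0 0 165;0 0 -5 0 0 0 165;0 0 0 0 0 0 255;0 0 0 0 0 0 255;0 0 0 0 0 0 255"}}

```text
time: 37.05
position: [0.4737, -0.2689, 0.1038]
tool_rot: [2.166, 2.272, 0.006]
ft_force: [0.3, -0.3, 0.4]
grip_width: 0.204
grip_force: 0.0
```

{"op": "move_arm", "data": {"increments": "0 0 0 0 0 0 255;0 0 0 0 0 0 255;0 0 0 0 0 0 255;0 0 0 0 0 0 255;0 0 3 0 0 0 255;0 0 5 0 0 0 255;0 0 8 0 0 0 255;0 0 8 0 0 0 255"}}

```text
time: 37.72
position: [0.4728, -0.2683, 0.1272]
tool_rot: [2.167, 2.274, 0.005]
ft_force: [-0.8, -0.4, -4.8]
grip_width: 0.11
grip_force: 50.0
```

{"op": "move_arm", "data": {"increments": "0 0 12 0 0 0 255;0 0 15 0 0 -1 255;0 0 20 0 0 -1 255;0 5 20 0 0 -1 255;0 10 20 0 0 -2 255;0 12 15 0 0 -2 255;0 12 10 0 0 -1 255;0 10 0 0 0 0 255"}}

```text
time: 38.38
position: [0.4744, -0.2197, 0.2425]
tool_rot: [2.319, 2.112, 0.011]
ft_force: [1.1, -0.4, -4.3]
grip_width: 0.113
grip_force: 50.0
```

```bash
python3 - <<'E'
from h import *
delta('red above',627+1.5,-118,222,-6.3)
E
```

```text
t 38.4 red above shift [154.1 101.7 -20.5] turn -1.0 q7 0.32 w 0.113
```

{"op": "move_arm", "data": {"increments": "5 10 0 0 0 -1 255;12 16 0 0 0 0 255;18 16 0 0 0 0 255;22 16 0 0 0 0 255;24 14 0 0 0 0 255;24 12 0 0 0 0 255;22 10 0 0 0 0 255;16 6 0 0 0 0 255"}}

```text
time: 39.05
position: [0.6183, -0.1169, 0.2395]
tool_rot: [2.335, 2.099, 0.006]
ft_force: [-0.4, -0.1, -5.3]
grip_width: 0.108
grip_force: 50.0
```

{"op": "move_arm", "data": {"increments": "8 2 -5 0 0 0 255;2 0 -10 0 0 0 255;0 0 -5 0 0 0 255;0 0 0 0 0 0 255;0 0 0 0 0 0 255;0 0 0 0 0 0 255;0 0 0 0 0 0 255;0 0 0 0 0 0 255"}}

```text
time: 39.72
position: [0.6259, -0.1178, 0.2196]
tool_rot: [2.339, 2.095, 0.006]
ft_force: [-0.1, 0.3, -4.5]
grip_width: 0.111
grip_force: 50.0
```

```bash
python3 - <<'E'
from h import *
p=ctrl.get_image('wrist');C=cloud(p)*1000
hs=cv2.cvtColor(p['frame'],cv2.COLOR_RGB2HSV)
u=(C[...,0]-0.1105*(C[...,1]-52))*np.cos(.11)
m=(C[...,2]>200)&(C[...,2]<216)&(C[...,1]>-115)&(C[...,1]<-70)&(hs[...,1]<60)&(hs[...,2]>120)&(u>600)&(u<690)
print('bridge u',np.percentile(u[m],[1,5,50,95,99]),'z',np.percentile(C[m][:,2],[5,50,95]),m.sum(),'y',C[m][:,1].max())
g=seg(p,'green')&(C[...,2]>167)&(C[...,2]<174)&(u>630)&(u<665)&(C[...,1]>-80)&(C[...,1]<0)
print('lip u',np.percentile(u[g],[2,10,50,90,98]),g.sum(), 'tcp u',(tool()[1][0]-.1105*(tool()[1][1]-52))*np.cos(.11))
delta('seat',627.3,-118,183,-6.3)
E
```

```text
bridge u [633.8458185  634.57110882 647.30922903 655.88778808 656.46689084] z [208.05320501 211.5030377  212.59228482] 1144 y -85.89635208624591
lip u [644.2219172  644.50185511 647.05005037 649.51708663 650.00900358] 1047 tcp u 640.8484459355307
t 39.8 seat shift [  1.3  -0.3 -36.6] turn -0.0 q7 0.23 w 0.111
```

Mouth centre is about 2 mm short of the lip: shift x by 1.5 and lower.

{"op": "move_arm", "data": {"increments": "1.5 0 0 0 0 0 255;0 0 0 0 0 0 255;0 0 -5 0 0 0 255;0 0 -6 0 0 0 255;0 0 -6 0 0 0 255;0 0 -6 0 0 0 255;0 0 -4 0 0 0 255;0 0 0 0 0 0 255"}}

```text
time: 40.43
position: [0.6267, -0.1173, 0.1903]
tool_rot: [-2.339, -2.096, -0.002]
ft_force: [0.4, 0.6, -5.2]
grip_width: 0.108
grip_force: 50.0
```

{"op": "move_arm", "data": {"increments": "0 0 -3 0 0 0 255;0 0 -3 0 0 0 255;0 0 -2 0 0 0 255;0 0 -1 0 0 0 255;0 0 0 0 0 0 255;0 0 0 0 0 0 255;0 0 0 0 0 0 255;0 0 0 0 0 0 255"}}

```text
time: 41.1
position: [0.6276, -0.1176, 0.1838]
tool_rot: [2.339, 2.096, 0.006]
ft_force: [-3.6, 1.3, 5.6]
grip_width: 0.112
grip_force: 50.0
```

{"op": "move_arm", "data": {"increments": "0 0 0 0 0 0 190;0 0 0 0 0 0 190;0 0 0 0 0 0 190;0 0 0 0 0 0 190;0 0 10 0 0 0 190;0 0 20 0 0 0 190;0 0 25 0 0 0 190;0 0 25 0 0 0 180"}}

```text
time: 41.77
position: [0.6275, -0.1176, 0.2643]
tool_rot: [2.339, 2.096, 0.005]
ft_force: [0.9, 0.2, -0.5]
grip_width: 0.275
grip_force: 0.0
```

{"op": "move_arm", "data": {"increments": "-15 0 10 0 0 0 170;-20 0 0 0 0 0 170;-25 0 0 0 0 0 170;-25 0 0 0 0 0 170;-25 0 0 0 0 0 170;-25 0 0 0 0 0 170;-20 0 0 0 0 0 170;0 0 0 0 0 0 170"}}

```text
time: 42.43
position: [0.47, -0.1185, 0.2741]
tool_rot: [-2.341, -2.095, -0.01]
ft_force: [0.6, -1.0, 0.4]
grip_width: 0.334
grip_force: 0.0
```

```bash
python3 - <<'E'
from h import *
p=ctrl.get_image('scene')
a=p['frame'][80:280,120:387];cv2.imwrite('pics/s6.png',cv2.cvtColor(cv2.resize(a,None,fx=3,fy=3),cv2.COLOR_RGB2BGR))
bx=(.5,.75,-.25,.2);print(blobs(p,'blue',.15,.24,bx),blobs(p,'red',.15,.24,bx),blobs(p,'copper',.11,.18,bx,3))
p=ctrl.get_image('top');print(blobs(p,'blue',.15,.24,bx),blobs(p,'red',.15,.24,bx))
E
```

```text
[([645.6, 49.1], 213.9, [34.9, 11.1], 82.5, 50)] [([622.5, -118.6], 211.8, [35.4, 15.0], 83.8, 111)] []
[([643.3, 52.4], 214.8, [24.4, 7.3], 85.5, 29)] [([616.7, -113.9], 214.5, [24.1, 3.7], 85.1, 16)]
```

View pics/s6.png

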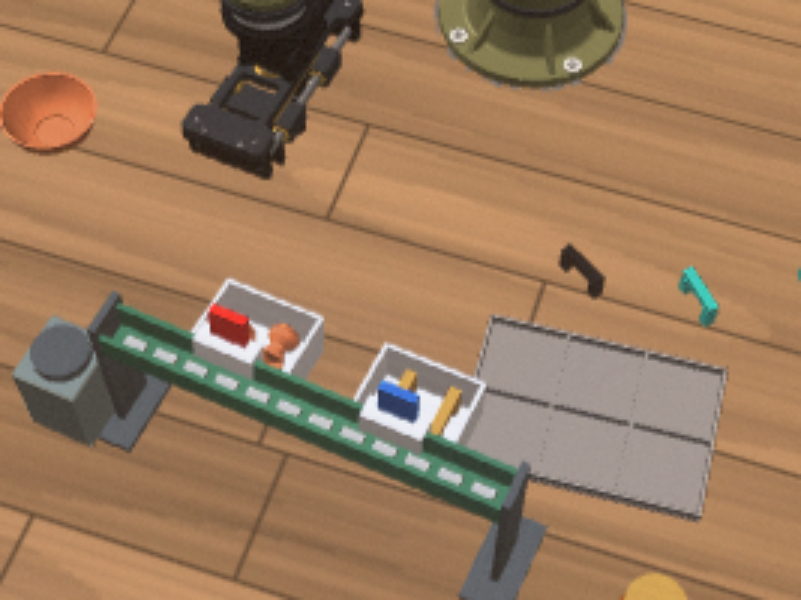

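```bash
python3 - <<'E'
from h import *
ca,sa=np.cos(-.1101),np.sin(-.1101)
for n in ['scene','top','wrist']:
    p=ctrl.get_image(n);C=cloud(p)*1000;hs=cv2.cvtColor(p['frame'],cv2.COLOR_RGB2HSV)
    X=C[...,0]-642.5;Y=C[...,1]+33.5;u=X*ca+Y*sa;v=-X*sa+Y*ca;z=C[...,2]
    for nm,v0 in [('red',-86.5),('blue',83.5)]:
        r=(z>125)&(z<150)&(hs[...,1]<70)&(hs[...,2]>90)&(u>-110)&(u<-3)&(np.abs(v-v0)<62)
        P=np.c_[u[r],v[r],z[r]];print(n,nm,len(P))
        if len(P)<60: continue
        P=P[P[:,2]>128];A=np.c_[P[:,0]+49,P[:,1]-v0,np.ones(len(P))]
        for _ in range(4):
            s=np.linalg.lstsq(A,P[:,2],rcond=None)[0];e=P[:,2]-A@s;k=np.abs(e)<max(3,1.5*np.std(e));A=A[k];P=P[k]
        print('   rim slope u,v',s.round(3),len(P),'u',np.percentile(P[:,0],[1,99]).round(1),'v',np.percentile(P[:,1],[1,99]).round(1),cv2.minAreaRect(P[:,:2].astype(np.float32)))
        t=seg(p,nm)&(z>170)&(z<225)&(np.abs(v-v0)<40)&(u>-60)&(u<40)
        if t.sum()>5: print('   tab u',np.percentile(u[t],[2,50,98]).round(1),'z',np.percentile(z[t],[2,98]).round(1))
        q=seg(p,'copper')&(np.abs(v-v0)<60)&(u>-110)&(u<0)&(z>75)&(z<200)
        if q.sum()>5: print('   copper z',np.percentile(z[q],[2,50,98]).round(1),'u',np.percentile(u[q],[2,98]).round(1),'v',np.percentile(v[q],[2,98]).round(1),q.sum())
print(tool()[1])
E
```

```text
scene red 93
   rim slope u,v [1.00000e-02 1.00000e-03 1.29827e+02] 41 u [-87.2 -20.4] v [-139.6  -34.6] ((-53.81729507446289, -87.02653503417969), (105.02037811279297, 66.6131591796875), 89.20079803466797)
   tab u [-15.2  -7.1  -3.4] z [181.2 214.1]
   copper z [ 83.6 108.1 198.1] u [-76.8  -3.2] v [-116.9  -56.8] 126
scene blue 154
   rim slope u,v [3.50000e-02 5.00000e-03 1.31388e+02] 101 u [-87.6 -20. ] v [ 29.7 134. ] ((-52.664398193359375, 82.22268676757812), (105.78703308105469, 70.05322265625), 89.23593139648438)
   tab u [-10.5  -3.    1.2] z [185.6 214.4]
top red 69
   rim slope u,v [ 2.90000e-02 -1.35000e-01  1.37203e+02] 37 u [-91.7  -7.2] v [-68.1 -33.1] ((-48.8885498046875, -42.38335037231445), (32.98697280883789, 85.31607055664062), 75.25345611572266)
   tab u [-19.1 -16.6 -13.9] z [203.1 213.7]
   copper z [ 98.3 104.2 195.8] u [-77.1 -16. ] v [-95.8 -56.3] 35
top blue 169
   rim slope u,v [ 5.70000e-02 -1.70000e-02  1.33255e+02] 103 u [-89.1  -5.6] v [ 33.1 136.7] ((-47.22551345825195, 84.8792724609375), (103.63704681396484, 84.34899139404297), 89.96774291992188)
   tab u [-12.1 -10.2  -6.1] z [198.4 216.8]
wrist red 1756
   rim slope u,v [9.4e-02 2.0e-03 1.3e+02] 738 u [-72.3  -9.6] v [-135.8  -32.8] ((-42.24284744262695, -84.54554748535156), (76.82511138916016, 103.48138427734375), 0.025948144495487213)
   tab u [-20.4 -18.2 -11.1] z [182.5 212. ]
   copper z [ 95.8 181.7 199.5] u [-79.1 -13.4] v [-99.6 -53.4] 860
wrist blue 1283
   rim slope u,v [5.30000e-02 8.00000e-03 1.32615e+02] 867 u [-90.7  -4.9] v [33.7 73.3] ((-47.056270599365234, 53.828224182128906), (40.93679428100586, 87.47299194335938), 89.56610870361328)
[ 473.38774784 -117.57573139  273.30309796]
```

```bash
python3 - <<'E'
from h import *
for n in ['wrist','scene','top']:
    p=ctrl.get_image(n)
    print(n,blobs(p,'copper',.08,.165,(.5,.68,-.25,.2),4));print('  bench',blobs(p,'copper',.008,.075,(.4,.9,-.42,.36),4))
    print('  net',[(np.round(r['centre'],3).tolist(),round(r['score'],2)) for r in ctrl.find_in('knob1',p)])
E
```

```text
wrist [([570.3, -83.0], 102.5, [33.7, 12.9], 2.3, 97), ([591.4, -83.5], 97.8, [4.8, 1.1], 65.7, 8), ([597.5, -96.8], 107.8, [27.9, 17.0], 19.7, 130), ([661.1, -135.2], 151.9, [47.6, 2.6], 82.5, 50), ([575.7, -121.2], 110.3, [27.8, 10.9], 20.3, 107)]
  bench []
  net [([0.574, -0.128, 0.11], 0.88), ([0.596, -0.102, 0.103], 0.78), ([0.563, -0.096, 0.104], 0.61)]
scene [([578.4, -123.6], 110.6, [7.8, 3.0], 16.6, 7), ([574.0, -94.3], 106.6, [50.2, 29.5], 8.5, 64)]
  bench []
  net [([0.574, -0.092, 0.101], 0.57)]
top [([592.1, -97.7], 108.4, [15.8, 7.4], 52.5, 8), ([571.7, -87.2], 107.9, [28.2, 7.5], -7.6, 11)]
  bench []
  net []
```

```bash
python3 -c "
from bench import ctrl
print(ctrl.close_job())"
```

```text
the job is handed in; nothing more can be done
None
```

The job is handed in, and the verdict was not shown to me: my last measurements had all 3 knobs in the red-tab carrier and both pulls in the blue-tab one, both hooked over the rail lip, the red one tilted at most about 0.1 rad; I viewed 15 pictures, one over the limit of 14.

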